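Hold the digestion flask in the open clamp over its heating cup

TASK

The long-necked flask standing on its cork ring goes on the free heating place. Pick it up, lift it over the glassware and bottles, bring it in from the front with its neck between the open clamp's jaws and its bulb under them, and hold it there upright, centred in the empty heating cup with about 10 mm of air under the bulb and touching neither cup nor clamp. Finish still holding it, so that I can close the clamp; do not knock the glass on the way or disturb the other things on the bench.

Things in the scene. Friction and masses are not known exactly. Their poses are not given: they have to be found in the camera images.
- flask_mid (a point): The flask to carry: clear glass, 200 mm tall, 90 to 140 g; bulb 64 mm wide at the bottom, straight neck 26 mm wide from 65 mm above the underside to the mouth, rim bead 30 mm wide on the last 6 mm. Loose, upright on a cork ring. This point: on its axis half-way up, underside 100 mm below, mouth 100 mm above; z up along the neck. Grip 57 to 80 mm above this point, clear of the jaws later.
- cup_floor (a point): Centre of the inner floor of the free place's empty metal cup, 92 mm above the bench. The cup's rim is 30 mm above this point and 84 mm wide inside, 92 mm outside; its lowest 10 mm narrow by 6 mm in radius. x axis: from the bank's front (robot side) to its back, turned with the bank; y along the row; z up. The cup sits on the heater bank and does not move.
- jaws (a point): Midway between the jaws of the open clamp, straight above the cup's centre, 224 mm above the bench; axes as cup_floor. The jaws are level bars along x, 14 mm high, 50 mm clear between them, free ends 20 mm to the front (-x), yoke 36 mm behind; boss and level rod 85 mm behind, boss 30 mm high. Open only to the front: the neck comes in along +x, bulb under the jaws and over the cup's rim. Fixed.
- busy_a: Busy place with a long-necked flask like the other, clamped over its cup with a bulbed glass condenser 150 mm tall on it, top 452 mm above the bench, 37 mm wide. Origin on the bench below the cup's centre. Fixed.
- busy_b: The other busy place, the same with a condenser one bulb shorter, top 426 mm above the bench. Origin on the bench below the cup's centre. Fixed.
- bank: Grey heater bank with three places in a row, 160 mm apart; 500 mm long, 170 mm deep, top 75 mm above the bench, front face 87 mm and knobs 106 mm to the front of the cups' centres. Origin on the bench below the middle place; x axis to its back, y along the row. Steel uprights 253 mm high at its two back corners carry the rod. Fixed.
- short_mid (a point): Bystander: short-necked round flask on a second cork ring, bulb 72 mm, 112 mm tall, neck 28 mm. This point is half-way up; its mouth is about 135 mm above the bench. A third cork ring is empty.
- amber_bottle: Bystander: amber glass bottle 56 mm wide, 125 mm tall, in front of the bank. Origin: centre of its underside.
- wash_bottle: Bystander: white plastic wash bottle 56 mm wide, 146 mm tall with its bent spout, in front of the bank. Origin: centre of its underside.
- beaker: Bystander: glass beaker 60 mm wide, 75 mm tall. Origin: centre of its underside.
- jar: Bystander: white jar 52 mm wide, 65 mm tall. Origin: centre of its underside.
- stopper: Bystander: glass stopper 32 mm wide, 41 mm tall. Origin: centre of its underside.
- tongs: Bystander: steel crucible tongs lying flat, 215 mm long, 8 mm high. Origin: on the bench near the middle.
- cork_a: Cork ring on which the flask to carry stands at the start: 82 mm wide, 30 mm high, hole 48 mm wide; the flask's underside is about 19 mm above the bench. Fixed to the bench. Origin: centre of its underside.
Not all that is in view belongs to the job. What is shaped like the part that bears flask_mid but blue or yellow is not meant.

How it is judged:
By the outcome, as a careful person would: the job done as asked, in the order asked, and still so for the second after the job is handed in, while the arm keeps its last pose, push and grip.
It also fails if it takes over 48 s, if anything falls off the work surface, if the arm or the gripper's body presses on something with over 40 N, if the wrist force passes 120 N, or if a joint passes its speed limit or range.

ROBOT

A 6-joint arm with a two-finger parallel gripper is mounted at the origin on the work surface. World frame = base frame: x ahead of the robot, y to its left, z up, the work surface at z = 0. Lengths are in m, angles in rad, forces in N, time in s.
With the tool pointing down it reaches from about 0.25 to 0.8 m from the base axis. Payload 3.9 kg.
Tool frame: the origin (TCP) lies midway between the tips of the shut fingers; the grasp point (between the pads) lies 19 mm behind it; z points along the fingers, y is the direction in which the jaws open and shut (so a half turn about z gives the same grasp; the last joint's range is limited). The gripper opens to 85 mm and grips with 20 to 120 N. Pads are 22 mm wide; open, the fingers measure 114 mm over their backs; the gripper's body (76 mm by 85 mm) begins 54 mm behind the grasp point. The pads swing forward as they close: fully open they stand 13 mm farther back than shut.
Start: joints at [1.334, 0.26, -0.138, 1.173, 0, 1.571], TCP at [0.123, 0.51, 0.231] pointing down, gripper open.
Joint ranges: [-2.78, 2.78], [-0.83, 1.72], [-1.28, 1.37], [-1.9, 2.12], [-1.57, 1.48], [-3.14, 3.14]. Speed limits (rad/s): [2.57, 2.57, 3.14, 3.14, 3.14, 3.14].

INTERFACE

Orientations are given as a unit quaternion [w, x, y, z].
In Python, from station import ctrl gives the robot as it stands.
- The arm moves only by the tool move_arm, never from a script. Its argument "increments" is a list of rows, each a list of 3 entries, a list of its own where there are three numbers: the shift along the tool's x, y, z scaled (see below), then the turn, a rotation vector about the tool's x, y, z scaled (see below), then the finger opening in mm, from 0 to 85.4. In form: [[[dx, dy, dz], [rx, ry, rz], fingers], ...]. A call has exactly 5 rows; each row is the pose to reach, as a shift and turn from the pose commanded when the call began, along the tool's axes at that moment; what a row does not reach only later rows make up. The controller multiplies each number of a shift by 80 mm and each number of a turn by 1.5 rad. A row lasts 1/12 s, in which the tool goes at most 41.7 mm and 7.16 degrees, less where a joint would pass 70% of its speed; a pose out of reach is approached as far as the arm can. A call with a number of a shift or a turn outside -1 to 1 is refused whole. A call with a gripper value outside its range is refused whole. The fingers move at their own pace and stop on an object; "newtons" is the grip in N (left out, the last holds). Time passes only in rows, so rows that repeat a pose let the fingers close, or fill a call up. It gives the time, the measured TCP pose, the force and the opening at its end, in the units of the state.
- ctrl.get_obs(): the state, without advancing time (a new reading comes with each control period).
- ctrl.snapshot(name): name is "scene" or "top" or "wrist"; returns a dict with "image" (480x640x3 uint8, red, green, blue), "fov_y" (degrees; the focal length in pixels is half the picture's height over the tangent of half this angle, whatever the lens; pixels are square), "cx", "cy" (the principal point, pixels), "T" (4x4, takes a point from camera to world coordinates); the wrist camera has in their place "tool_from_camera" (4x4, takes a point from camera to tool coordinates, whose origin is the TCP and whose axes are the flange's). Camera axes: x right, y down, z forward; pixel columns grow to the right and rows downward; lengths in m; the calibration is good to about 2 mm. A picture is of the moment at which its call begins: read the wrist's pose just before it. There is no depth.
- ctrl.job_done(): hands the job in, once; it reports no verdict.
The state is a dict: "t": time; "joints": joint angles; "qvel": joint speeds; "effort": joint torques, N m; "tcp_pos": TCP position; "eef_rot": TCP orientation; "ft_force": force on the tool from outside, world axes, zero at the start; "torque": the same for the moment, N m; "finger_gap": finger opening in m.
Only numpy, scipy, OpenCV 4.12 (cv2) and the standard library are available. Lean on these libraries where they do the work, as an engineer would, in place of code of your own. Each camera call takes 0.05 s, during which the arm holds its last target. There are 200 camera calls.

## Working session

There is one attempt and no reset: what is moved stays moved. The work goes in short steps, Python scripts to look and compute and a tool call to move; the robot and the scene stay as the last step left them, time stands still between calls to the robot, and variables do not carry over. Pictures are saved under pics/ and viewed, about 8 in all and at most 12, crops included, and the job is handed in when it is done.

Besides the shell and the picture viewer there is one more tool, called after "Request:" as name(argument=value, ...), one argument or row to a line, values as JSON. move_arm: Moves the arm, as the interface text tells. Its arguments: {"type":"object","properties":{"increments":{"type":"array"},"newtons":{"type":"number"}},"required":["increments"]}

```bash
mkdir -p pics; ls; cat > h.py <<'E'
import numpy as np,cv2,json
from station import ctrl
from scipy.spatial.transform import Rotation as R
def snap(n,f):
    o=ctrl.get_obs(); s=ctrl.snapshot(n); cv2.imwrite(f'pics/{f}.png',s['image'][:,:,::-1])
    if n=='wrist':
        T=np.eye(4);q=o['eef_rot'];T[:3,:3]=R.from_quat([q[1],q[2],q[3],q[0]]).as_matrix();T[:3,3]=o['tcp_pos']
        T=T@np.array(s['tool_from_camera'])
    else: T=np.array(s['T'])
    c=dict(T=T.tolist(),f=240/np.tan(np.radians(s['fov_y'])/2),cx=s['cx'],cy=s['cy'])
    json.dump(c,open(f'pics/{f}.json','w')); return s['image'],c
def load(f): return json.load(open(f'pics/{f}.json'))
def ray(f,u,v):
    c=load(f);T=np.array(c['T']);d=T[:3,:3]@[(u-c['cx'])/c['f'],(v-c['cy'])/c['f'],1]
    return T[:3,3],d/np.linalg.norm(d)
def atz(f,u,v,z):
    o,d=ray(f,u,v);return o+d*(z-o[2])/d[2]
def tri(*p):
    A=0;b=0
    for f,u,v in p:
        o,d=ray(f,u,v);P=np.eye(3)-np.outer(d,d);A=A+P;b=b+P@o
    x=np.linalg.solve(A,b)
    return x,[float(np.linalg.norm((np.eye(3)-np.outer(d,d))@(x-o))) for o,d in [ray(*q) for q in p]]
def proj(f,X):
    c=load(f);T=np.array(c['T']);q=T[:3,:3].T@(np.array(X)-T[:3,3]);return q[0]/q[2]*c['f']+c['cx'],q[1]/q[2]*c['f']+c['cy']
E
python3 - <<'E'
from h import *
for n in('scene','top','wrist'):
    i,c=snap(n,n+'0');print(n,c['f'],c['cx'],c['cy'],np.round(c['T'],3).tolist())
print(ctrl.get_obs())
E
```

```text
pics
scene 502.35622282809925 321.3484475902382 237.84978052007074 [[0.889, 0.4, -0.226, 0.724], [0.459, -0.758, 0.463, -0.48], [0.014, -0.515, -0.857, 1.033], [0.0, 0.0, 0.0, 1.0]]
top 563.6979764526147 333.9894093166595 247.39365232849056 [[0.004, -0.98, 0.199, 0.175], [-1.0, -0.002, 0.009, 0.007], [-0.008, -0.199, -0.98, 1.592], [0.0, 0.0, 0.0, 1.0]]
wrist 355.27089907004773 311.7815362758173 236.0009104797318 [[0.235, 0.937, 0.26, 0.058], [0.972, -0.226, -0.066, 0.527], [-0.003, 0.268, -0.963, 0.374], [0.0, 0.0, 0.0, 1.0]]
{'t': 0.15, 'joints': array([ 1.33398807e+00,  2.60517711e-01, -1.39083286e-01,  1.17270435e+00,
       -1.43634235e-05,  1.57080182e+00]), 'qvel': array([ 0.00106324, -0.00141654,  0.00220164, -0.00175174,  0.00023466,
        0.00118823]), 'effort': array([ 5.47964246e-04, -4.06005871e+01,  2.54165518e+01,  1.26813952e-02,
        5.30368641e-05, -1.02134459e-05]), 'tcp_pos': array([0.12304547, 0.50983075, 0.23066021]), 'eef_rot': array([-8.19948598e-05,  1.18130348e-01,  9.92997810e-01, -7.50074536e-04]), 'ft_force': array([ 1.10351222,  0.17267553, -0.27093766]), 'torque': array([-0.00270654, -0.00260201, -0.00719646]), 'finger_gap': 0.08536776106373242}
```

View pics/scene0.png

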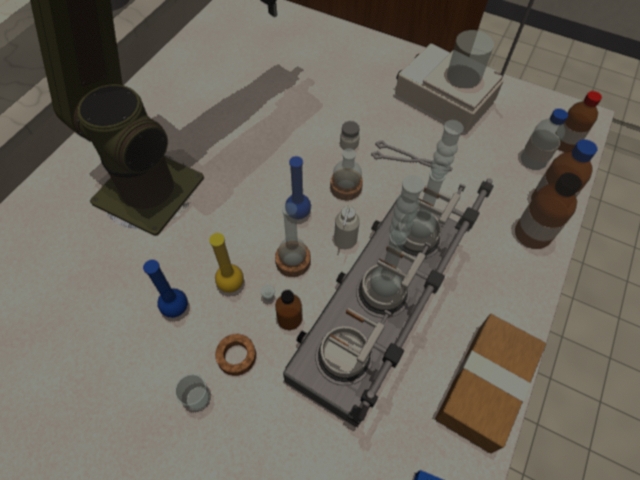

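View pics/top0.png

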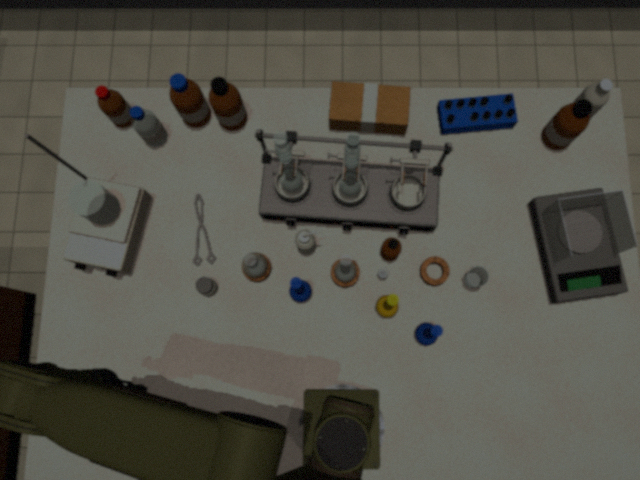

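Scene view: the clear long-necked flask on its cork is at (292,255), with its mouth near (290,208). In the top view it is at (345,272). 

Things it could be confused with, by scene pixel:
- Blue flask: (298,205)
- Blue flask: (172,302)
- Yellow flask: (229,278)
- Short-necked clear flask on a cork: (347,180)
- Clamped flasks: (420,230) and (383,285)

I choose (292,255), which is clear and long-necked on a cork ring. The free cup is at scene (345,352), top (408,190). Next is a close crop to check.

```bash
python3 - <<'E'
from h import *
def crop(f,u,v,w=100,h=75):
    i=cv2.imread(f'pics/{f}.png')[v-h//2:v-h//2+h,u-w//2:u-w//2+w];i=np.clip(i*1.5,0,255).astype('uint8')
    i=cv2.resize(i,(400,300),interpolation=cv2.INTER_CUBIC)
    for k in range(0,w,20):cv2.putText(i,str(u-w//2+k),(k*4,10),0,.35,(0,0,255));cv2.line(i,(k*4,12),(k*4,18),(0,0,255))
    for k in range(10,h,15):cv2.putText(i,str(v-h//2+k),(0,k*4+4),0,.35,(0,0,255))
    return i
cv2.imwrite('pics/c1.png',np.vstack([np.hstack([crop('scene0',292,240),crop('top0',345,270)]),np.hstack([crop('scene0',350,350),crop('top0',408,180)])]))
E
```

```text
(no output)
```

View pics/c1.png

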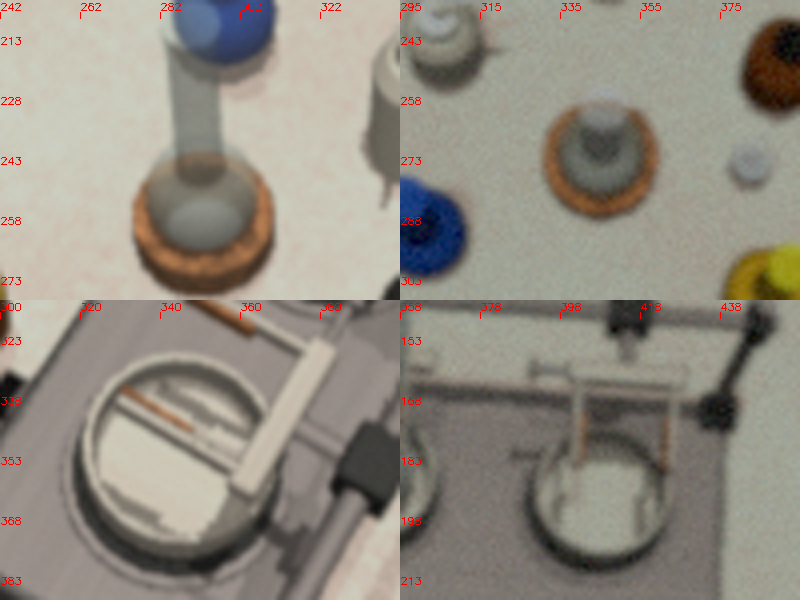

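```bash
python3 - <<'E'
from h import *
print('mouth tri',tri(('scene0',289.5,209),('top0',346,258)))
for f,u,v in(('scene0',292.9,254.5),('top0',345,272)):print('cork',atz(f,u,v,.03))
for f,u,v in(('scene0',344.5,351),('top0',408,190.5)):print('cup',atz(f,u,v,.122))
print('tri cup',tri(('scene0',344.5,351),('top0',408,190.5)))
# bank orientation: front corners, edge knobs
print('front edge',atz('top0',260,216,.075),atz('top0',437,228,.075))
for n,a in dict(rodL=(262,133),rodR=(449,149)).items():print(n,atz('top0',*a,.253))
for n,a in dict(A=(291,184),B=(350,188)).items():print('busy',n,atz('top0',*a,.122))
for n,a in dict(amber=(390,250,.1),wash=(305,241,.1),short=(256,266,.1),blue=(300,290,.05),yellow=(388,304,.05),blue2=(428,333,.05),beaker=(475,278,.05),stopper=(382,275,.02),ring=(434,270,.03)).items():print(n,atz('top0',*a)[:2].round(3))
E
```

```text
mouth tri (array([ 0.42600074, -0.0109956 ,  0.22051718]), [0.0010475286106845915, 0.0010475286106846227])
cork [ 0.42319289 -0.00781754  0.03      ]
cork [ 0.42186587 -0.00988335  0.03      ]
cup [ 0.6356174  -0.18652265  0.122     ]
cup [ 0.63147064 -0.17980669  0.122     ]
tri cup (array([ 0.63488571, -0.18189192,  0.10921787]), [0.0007119811617501173, 0.0007119811617502257])
front edge [0.57162839 0.22693705 0.075     ] [ 0.53830567 -0.26337745  0.075     ]
rodL [0.74189387 0.20259406 0.253     ]
rodR [ 0.69938804 -0.26828935  0.253     ]
busy A [0.64948414 0.13826038 0.122     ]
busy B [ 0.63833378 -0.02246172  0.122     ]
amber [ 0.471 -0.13 ]
wash [0.495 0.099]
short [0.426 0.23 ]
blue [0.368 0.114]
yellow [ 0.331 -0.127]
blue2 [ 0.252 -0.234]
beaker [ 0.403 -0.368]
stopper [ 0.415 -0.114]
ring [ 0.428 -0.259]
```

The choice holds: it is clear glass with a long neck on a cork ring, mouth near scene (289.5,209) and top (346,258). It stands at about (0.424,-0.010), mouth z about 0.22. The free cup is near (0.633,-0.182), and the bank is turned by about -0.07. I'll go above the flask with tool yaw -0.07.

```bash
cat > plan.py <<'E'
from h import *
def plan(wps,dec=2):
    """wps: (x,y,z,yaw of tool x), tool down; prints shift & turn per call, chained from measured pose"""
    o=ctrl.get_obs();q=o['eef_rot'];Rm=R.from_quat([q[1],q[2],q[3],q[0]]);p=o['tcp_pos']
    for x,y,z,yaw in wps:
        Rt=R.from_matrix(np.array([[np.cos(yaw),np.sin(yaw),0],[np.sin(yaw),-np.cos(yaw),0],[0,0,-1]]))
        s=np.round(Rm.inv().apply(np.array([x,y,z])-p)/.08,dec);w=np.round((Rm.inv()*Rt).as_rotvec()/1.5,dec)
        print(s.tolist(),w.tolist(),'' if max(abs(s))<=1 and max(abs(w))<=1 else 'TOO BIG')
        p=p+Rm.apply(s*.08);Rm=Rm*R.from_rotvec(w*1.5)
E
python3 - <<'E'
from plan import *
a=np.array([.123,.51,.32]);b=np.array([.424,-.01,.32])
n=8;w=[]
yaw=2.905;
for i in range(1,n+1):
    p=a+(b-a)*i/n; yy=max(-.07,yaw-.6*i); w.append((*p,yy))
plan(w)
E
```

```text
[-0.65, -0.68, -1.12] [-0.0, 0.0, 0.4] TOO BIG
[-0.92, -0.2, 0.01] [-0.0, 0.0, 0.4] 
[-0.86, 0.36, -0.0] [-0.0, 0.0, 0.4] 
[-0.52, 0.78, -0.0] [0.0, 0.0, 0.4] 
[0.02, 0.94, -0.0] [0.0, 0.0, 0.38] 
[0.53, 0.78, -0.0] [0.0, 0.0, 0.0] 
[0.52, 0.78, 0.0] [0.0, 0.0, 0.0] 
[0.52, 0.78, 0.0] [0.0, 0.0, 0.0]
```

Request:
move_arm(
  increments=[
    [[-0.65,-0.68,-1],[0,0,0.4],85],
    [[-0.65,-0.68,-1],[0,0,0.4],85],
    [[-0.65,-0.68,-1],[0,0,0.4],85],
    [[-0.65,-0.68,-1],[0,0,0.4],85],
    [[-0.65,-0.68,-1],[0,0,0.4],85],
  ],
)

```text
t: 0.57
tcp_pos: [0.1618, 0.4451, 0.3131]
eef_rot: [-0.0, 0.41, 0.912, 0.002]
ft_force: [-0.3, -1.0, -0.5]
finger_gap: 0.0851
```

Request:
move_arm(
  increments=[
    [[-0.92,-0.2,0],[0,0,0.4],85],
    [[-0.92,-0.2,0],[0,0,0.4],85],
    [[-0.92,-0.2,0],[0,0,0.4],85],
    [[-0.92,-0.2,0],[0,0,0.4],85],
    [[-0.92,-0.2,0],[0,0,0.4],85],
  ],
)

```text
t: 0.98
tcp_pos: [0.1986, 0.3791, 0.3112]
eef_rot: [0.0, 0.661, 0.75, -0.0]
ft_force: [-1.0, 0.3, 0.2]
finger_gap: 0.085
```

Request:
move_arm(
  increments=[
    [[-0.86,0.36,0],[0,0,0.4],85],
    [[-0.86,0.36,0],[0,0,0.4],85],
    [[-0.86,0.36,0],[0,0,0.4],85],
    [[-0.86,0.36,0],[0,0,0.4],85],
    [[-0.86,0.36,0],[0,0,0.4],85],
  ],
)

```text
t: 1.4
tcp_pos: [0.2363, 0.3148, 0.3112]
eef_rot: [0.0, 0.853, 0.522, -0.0]
ft_force: [0.1, -0.1, -0.3]
finger_gap: 0.0848
```

Request:
move_arm(
  increments=[
    [[-0.52,0.78,0],[0,0,0.4],85],
    [[-0.52,0.78,0],[0,0,0.4],85],
    [[-0.52,0.78,0],[0,0,0.4],85],
    [[-0.52,0.78,0],[0,0,0.4],85],
    [[-0.52,0.78,0],[0,0,0.4],85],
  ],
)

```text
t: 1.82
tcp_pos: [0.3006, 0.2076, 0.3111]
eef_rot: [-0.022, 0.96, 0.279, -0.007]
ft_force: [0.6, 0.3, 0.3]
finger_gap: 0.0853
```

Request:
move_arm(
  increments=[
    [[0.02,0.94,0],[0,0,0.38],85],
    [[0.02,0.94,0],[0,0,0.38],85],
    [[0.02,0.94,0],[0,0,0.38],85],
    [[0.02,0.94,0],[0,0,0.38],85],
    [[0.02,0.94,0],[0,0,0.38],85],
  ],
)

```text
t: 2.23
tcp_pos: [0.3506, 0.0747, 0.3076]
eef_rot: [-0.055, 0.997, 0.055, -0.017]
ft_force: [0.4, 0.7, 0.5]
finger_gap: 0.0847
```

Request:
move_arm(
  increments=[
    [[0.53,0.78,0],[0,0,0],85],
    [[0.53,0.78,0],[0,0,0],85],
    [[0.53,0.78,0],[0,0,0],85],
    [[0.53,0.78,0],[0,0,0],85],
    [[0.53,0.78,0],[0,0,0],85],
  ],
)

```text
t: 2.65
tcp_pos: [0.3988, 0.0197, 0.2997]
eef_rot: [-0.055, 0.997, 0.057, -0.018]
ft_force: [0.7, 1.7, -0.3]
finger_gap: 0.0848
```

```bash
python3 - <<'E'
from plan import *
o=ctrl.get_obs();print(o['joints'].round(3),o['qvel'].round(3),o['tcp_pos'],o['eef_rot'])
plan([(.424,-.01,.32,0.02)])
E
```

```text
[-0.035  0.053 -0.22   1.343  0.105  2.99 ] [ 0.024 -0.016 -0.005  0.001 -0.002 -0.001] [0.39881651 0.01974208 0.29965516] [-0.05460745  0.99671195  0.05712818 -0.01787976]
[0.26, 0.37, -0.31] [-0.07, 0.02, 0.06]
```

```bash
python3 - <<'E'
from plan import *
plan([(.424,-.01,.30,0.25)])
E
```

```text
[0.27, 0.4, -0.06] [-0.08, 0.01, -0.09]
```

Request:
move_arm(
  increments=[
    [[0,0,-0.06],[-0.08,0.01,-0.09],85],
    [[0,0,-0.06],[-0.08,0.01,-0.09],85],
    [[0,0,-0.06],[-0.08,0.01,-0.09],85],
    [[0,0,-0.06],[-0.08,0.01,-0.09],85],
    [[0,0,-0.06],[-0.08,0.01,-0.09],85],
  ],
)

```text
t: 3.07
tcp_pos: [0.3991, 0.0198, 0.3048]
eef_rot: [0.004, 0.992, 0.125, -0.003]
ft_force: [1.0, 0.4, 0.1]
finger_gap: 0.0847
```

```bash
python3 - <<'E'
from plan import *
print(ctrl.get_obs()['joints'].round(3))
plan([(.424,-.01,.30,0.25)])
E
```

```text
[ 0.056  0.023 -0.233  1.319 -0.008  2.946]
[0.21, 0.44, 0.06] [0.0, 0.0, 0.0]
```

```bash
python3 -c "
from h import *
snap('wrist','w1');snap('scene','scene1')"
```

Request:
move_arm(
  increments=[
    [[0.1,0.22,0],[0,0,0],85],
    [[0.21,0.44,0],[0,0,0],85],
    [[0.21,0.44,0],[0,0,0],85],
    [[0.21,0.44,0],[0,0,0],85],
    [[0.21,0.44,0],[0,0,0],85],
  ],
)

```text
t: 3.58
tcp_pos: [0.4242, -0.0108, 0.3047]
eef_rot: [0.004, 0.992, 0.125, -0.003]
ft_force: [0.1, -0.3, -0.6]
finger_gap: 0.0851
```

```bash
python3 -c "
from h import *
snap('wrist','w2')
i=[np.clip(cv2.imread(f'pics/{n}.png')*1.4,0,255).astype('uint8') for n in('w1','w2')]
i=[cv2.resize(x,(400,300),interpolation=cv2.INTER_AREA) for x in i]
cv2.imwrite('pics/c2.png',np.hstack(i))
print(proj('w1',(.425,-.01,.22)),proj('w2',(.425,-.01,.22)))"
```

```text
(np.float64(364.99891660358946), np.float64(216.40422405436186)) (np.float64(310.5348817625921), np.float64(240.7703775335689))
```

View pics/c2.png

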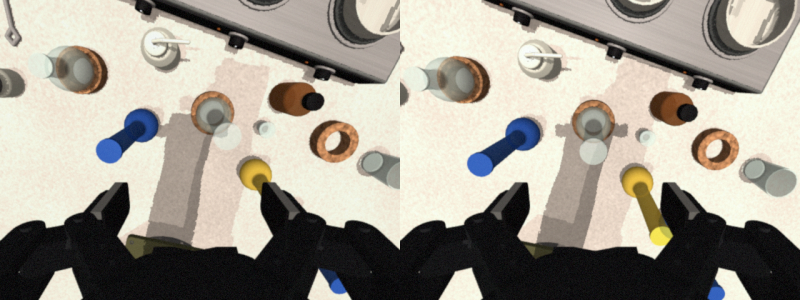

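Views w1 and w2 show the flask mouth at (366,219) and (309,240), and the cork below it. Blue is at the left, yellow at the right and the amber bottle behind.

```bash
python3 -c "
from plan import *
print(tri(('w1',366,219),('w2',309,240),('scene0',289.5,209),('top0',346,258)))
print(tri(('w1',366,219),('w2',309,240)))
for f,u,v in (('w1',213*1.6,114*1.6),('w2',194*1.6,121*1.6)):print(atz(f,u,v,.03))
plan([(.425,-.010,.235,.25),(.425,-.010,.172,.25)])
"
```

```text
(array([ 0.42519825, -0.01037807,  0.22042667]), [0.001716133215770269, 0.001541967358552894, 0.0011793828313772547, 0.0015784769715132842])
(array([ 0.42546501, -0.00930609,  0.22465542]), [0.0013379242305305594, 0.0013379242305304958])
[ 0.42306622 -0.01103474  0.03      ]
[ 0.42626217 -0.01036159  0.03      ]
[0.02, -0.01, 0.87] [0.0, 0.0, 0.0] 
[0.0, -0.01, 0.79] [0.0, 0.0, 0.0]
```

Request:
move_arm(
  increments=[
    [[0.01,0,0.2],[0,0,0],85],
    [[0.01,0,0.45],[0,0,0],85],
    [[0.01,0,0.7],[0,0,0],85],
    [[0.01,0,0.86],[0,0,0],85],
    [[0.01,0,0.86],[0,0,0],85],
  ],
)

```text
t: 4.05
tcp_pos: [0.4225, -0.0107, 0.2336]
eef_rot: [0.003, 0.992, 0.125, -0.005]
ft_force: [-1.0, 0.3, -0.7]
finger_gap: 0.0852
```

Request:
move_arm(
  increments=[
    [[0,0,0.2],[0,0,0],85],
    [[0,0,0.45],[0,0,0],85],
    [[0,0,0.7],[0,0,0],85],
    [[0,0,0.85],[0,0,0],85],
    [[0,0,0.85],[0,0,0],85],
  ],
)

```text
t: 4.47
tcp_pos: [0.4231, -0.0114, 0.1667]
eef_rot: [0.004, 0.992, 0.125, -0.004]
ft_force: [-0.3, -0.7, 0.2]
finger_gap: 0.0852
```

Request:
move_arm(
  increments=[
    [[0,0,0],[0,0,0],60],
    [[0,0,0],[0,0,0],45],
    [[0,0,0],[0,0,0],36],
    [[0,0,0],[0,0,0],30],
    [[0,0,0],[0,0,0],26],
  ],
  newtons=35,
)

```text
t: 4.88
tcp_pos: [0.4255, -0.0117, 0.1689]
eef_rot: [0.004, 0.992, 0.125, -0.002]
ft_force: [-0.0, 1.4, 0.9]
finger_gap: 0.0265
```

Request:
move_arm(
  increments=[
    [[0,0,0],[0,0,0],20],
    [[0,0,0],[0,0,0],15],
    [[0,0,0],[0,0,0],15],
    [[0,0,0],[0,0,0],15],
    [[0,0,0],[0,0,0],15],
  ],
  newtons=35,
)

```text
t: 5.3
tcp_pos: [0.4253, -0.0108, 0.1688]
eef_rot: [0.003, 0.992, 0.125, -0.002]
ft_force: [-0.1, 3.6, 5.4]
finger_gap: 0.0257
```

Gripped at a gap of 25.7 mm. Lifting gently, straight up, until the underside is at about 0.19.

Request:
move_arm(
  increments=[
    [[0,0,-0.05],[0,0,0],15],
    [[0,0,-0.15],[0,0,0],15],
    [[0,0,-0.3],[0,0,0],15],
    [[0,0,-0.4],[0,0,0],15],
    [[0,0,-0.4],[0,0,0],15],
  ],
)

```text
t: 5.72
tcp_pos: [0.4264, -0.012, 0.2019]
eef_rot: [0.005, 0.992, 0.125, -0.001]
ft_force: [-0.2, 0.1, -0.8]
finger_gap: 0.0251
```

Request:
move_arm(
  increments=[
    [[0,0,-0.15],[0,0,0],15],
    [[0,0,-0.4],[0,0,0],15],
    [[0,0,-0.7],[0,0,0],15],
    [[0,0,-0.9],[0,0,0],15],
    [[0,0,-1],[0,0,0],15],
  ],
)

```text
t: 6.13
tcp_pos: [0.4263, -0.0111, 0.282]
eef_rot: [0.005, 0.992, 0.125, -0.001]
ft_force: [-0.3, 0.1, -1.1]
finger_gap: 0.0255
```

Request:
move_arm(
  increments=[
    [[0,0,-0.2],[0,0,0],15],
    [[0,0,-0.45],[0,0,0],15],
    [[0,0,-0.7],[0,0,0],15],
    [[0,0,-0.8],[0,0,0],15],
    [[0,0,-0.8],[0,0,0],15],
  ],
)

```text
t: 6.55
tcp_pos: [0.4266, -0.0104, 0.3452]
eef_rot: [0.004, 0.992, 0.125, -0.001]
ft_force: [0.5, 0.1, -0.6]
finger_gap: 0.0255
```

```bash
python3 -c "
from plan import *
for n in('wrist','scene','top'):snap(n,n+'L')
o=ctrl.get_obs();print(o['tcp_pos'],o['eef_rot'],o['ft_force'],o['joints'].round(3))
x,y,z=o['tcp_pos']
print([proj('sceneL',(x,y,z+d)) for d in(.05,-.05,-.15)])
plan([(.46,-.06,z,.2),(.50,-.115,z,.16),(.535,-.175,z,.12)])
"
```

```text
[ 0.42502961 -0.01033489  0.34271682] [ 0.00394212  0.99213834  0.12503452 -0.00351205] [ 0.30997284  0.06776144 -1.88804856] [-0.018  0.065 -0.091  1.42  -0.009  2.873]
[(np.float64(285.6187440512345), np.float64(149.74767061378844)), (np.float64(288.1760822486207), np.float64(186.10451223915635)), (np.float64(290.29739010096074), np.float64(216.2624529077014))]
[0.27, 0.71, 0.0] [0.0, 0.01, 0.03] 
[0.35, 0.78, 0.01] [0.0, -0.01, 0.03] 
[0.31, 0.81, 0.0] [0.0, 0.0, 0.03]
```

```bash
python3 -c "
import cv2,numpy as np
a=cv2.imread('pics/wristL.png');b=cv2.imread('pics/sceneL.png')[90:390,200:500]
b=cv2.resize(b,(480,480))
o=cv2.resize(np.hstack([a,b]),(800,343),interpolation=cv2.INTER_AREA)
cv2.imwrite('pics/c3.png',np.clip(o*1.4,0,255).astype('uint8'))"
```

```text
(no output)
```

View pics/c3.png

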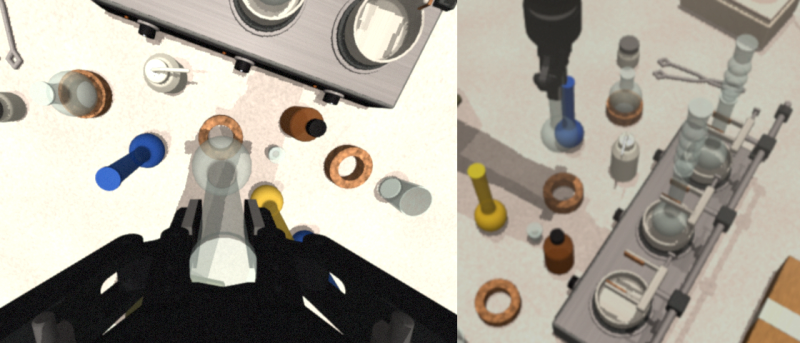

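The flask hangs clear of the cork, in the wrist picture at bulb (220,165). The empty cup is at the top right and the amber bottle at (303,124). Now carrying it over to the front of the free place.

Request:
move_arm(
  increments=[
    [[0.04,0.1,0],[0,0,0],15],
    [[0.1,0.27,0],[0,0,0.01],15],
    [[0.17,0.45,0],[0,0,0.02],15],
    [[0.23,0.6,0],[0,0,0.03],15],
    [[0.27,0.71,0],[0,0,0.03],15],
  ],
)

```text
t: 7.12
tcp_pos: [0.4612, -0.0612, 0.3434]
eef_rot: [0.004, 0.995, 0.102, -0.003]
ft_force: [-0.1, 0.3, -0.2]
finger_gap: 0.0257
```

Request:
move_arm(
  increments=[
    [[0.07,0.15,0],[0,0,0],15],
    [[0.14,0.31,0],[0,0,0.01],15],
    [[0.21,0.47,0],[0,0,0.02],15],
    [[0.28,0.63,0],[0,0,0.03],15],
    [[0.35,0.78,0],[0,0,0.03],15],
  ],
)

```text
t: 7.53
tcp_pos: [0.5016, -0.1166, 0.3446]
eef_rot: [0.004, 0.997, 0.08, -0.002]
ft_force: [0.7, -0.1, -0.6]
finger_gap: 0.0254
```

Request:
move_arm(
  increments=[
    [[0.08,0.22,0],[0,0,0],15],
    [[0.16,0.43,0],[0,0,0.01],15],
    [[0.23,0.61,0],[0,0,0.02],15],
    [[0.28,0.74,0],[0,0,0.03],15],
    [[0.31,0.81,0],[0,0,0.03],15],
  ],
)

```text
t: 7.95
tcp_pos: [0.5365, -0.1769, 0.3446]
eef_rot: [0.004, 0.998, 0.057, -0.002]
ft_force: [-0.3, 0.1, -0.2]
finger_gap: 0.0251
```

Request:
move_arm(
  increments=[
    [[0,0,0],[0,0,0],15],
    [[0,0,0],[0,0,0],15],
    [[0,0,0],[0,0,0],15],
    [[0,0,0],[0,0,0],15],
    [[0,0,0],[0,0,0],15],
  ],
)

```text
t: 8.37
tcp_pos: [0.5353, -0.1746, 0.3454]
eef_rot: [0.004, 0.998, 0.058, -0.002]
ft_force: [-0.1, -0.7, -1.1]
finger_gap: 0.0254
```

```bash
python3 -c "
from plan import *
for n in('wrist','scene','top'):snap(n,n+'M')
o=ctrl.get_obs();print(o['tcp_pos'],o['eef_rot'],o['ft_force'],o['joints'].round(3))
a=np.clip(cv2.imread('pics/wristM.png')*1.3,0,255).astype('uint8')
cv2.imwrite('pics/wM.png',a)
b=cv2.resize(cv2.imread('pics/sceneM.png')[230:400,260:430],(480,480));
o=ctrl.get_obs()
"
```

```text
[ 0.53545963 -0.17488827  0.34533873] [ 0.00419835  0.99829863  0.05812196 -0.00201356] [-0.52027984 -0.64289296 -0.27825789] [-0.31   0.312  0.229  1.489 -0.009  2.715]
```

View pics/wM.png

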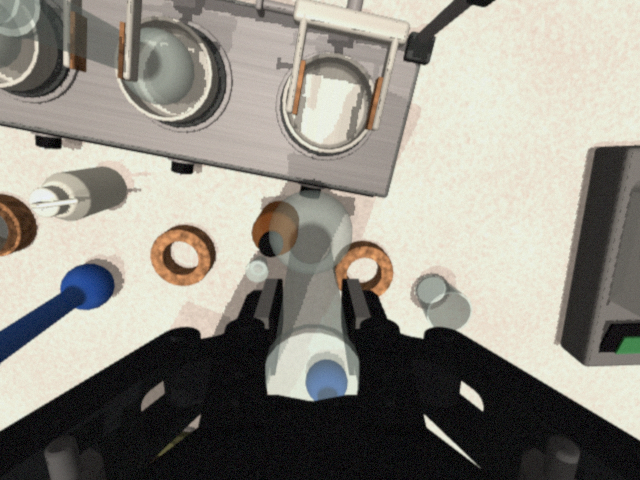

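```bash
python3 -c "
from plan import *
g=cv2.imread('pics/wristM.png')
A=atz('wristM',40,131,.075);B=atz('wristM',380,194,.075);d=A-B;print('edge yaw',np.arctan2(-d[0],d[1]))
print('cup',atz('wristM',329,104,.122),atz('topM',408,190.5,.122))
l=atz('wristM',297,110,.224);r=atz('wristM',375,127,.224);print('jaw tips',l,r,(l+r)/2,np.linalg.norm(l-r))
print('tri',tri(('wristM',329,104),('scene0',344.5,351),('top0',408,190.5)))
# predicted check: overlay
c=np.array([.634,-.182]);
for yaw in(-.07,):
  ex=np.array([np.cos(yaw),np.sin(yaw)]);ey=np.array([-np.sin(yaw),np.cos(yaw)])
  for f in('wristM','topM','sceneM'):
    im=cv2.imread(f'pics/{f}.png')
    for rr,z in((.046,.122),(.042,.122)):
      P=np.array([proj(f,[*(c+rr*(np.cos(t)*ex+np.sin(t)*ey)),z]) for t in np.linspace(0,6.28,60)])
      cv2.polylines(im,[np.round(P*8).astype(int).reshape(-1,1,2)],True,(0,0,255),1,cv2.LINE_AA,3)
    for s in(-1,1):
      P=np.array([proj(f,[*(c+a*ex+s*.025*ey),.231]) for a in(-.02,.036)])
      cv2.polylines(im,[np.round(P*8).astype(int).reshape(-1,1,2)],False,(0,255,0),1,cv2.LINE_AA,3)
    P=np.array([proj(f,[*(c+a*ex+(b)*ey),.075]) for a,b in((-.087,.25),(-.087,-.09))])
    cv2.polylines(im,[np.round(P*8).astype(int).reshape(-1,1,2)],False,(255,0,0),1,cv2.LINE_AA,3)
    u,v=map(int,proj(f,[*c,.15]));w=75 if f=='wristM' else 42
    u=min(u,639-w);v=max(v,w)
    g=cv2.resize(im[v-w:v+w,u-w:u+w],(266,266) if 0 else (400,400),interpolation=cv2.INTER_CUBIC);cv2.imwrite(f'pics/o_{f}.png',g)
a=[cv2.imread(f'pics/o_{f}.png') for f in('wristM','sceneM')]
cv2.imwrite('pics/o.png',np.clip(np.hstack(a)*1.3,0,255).astype('uint8'))
"
```

```text
edge yaw -0.06763643633446047
cup [ 0.6352066  -0.18141946  0.122     ] [ 0.63147064 -0.17980669  0.122     ]
jaw tips [ 0.61991627 -0.1549291   0.224     ] [ 0.61498897 -0.21142886  0.224     ] [ 0.61745262 -0.18317898  0.224     ] 0.056714208720611496
tri (array([ 0.63537313, -0.18193731,  0.10919841]), [0.0009272681862451909, 0.0010987582222719459, 0.0005068984862835527])
```

View pics/o.png

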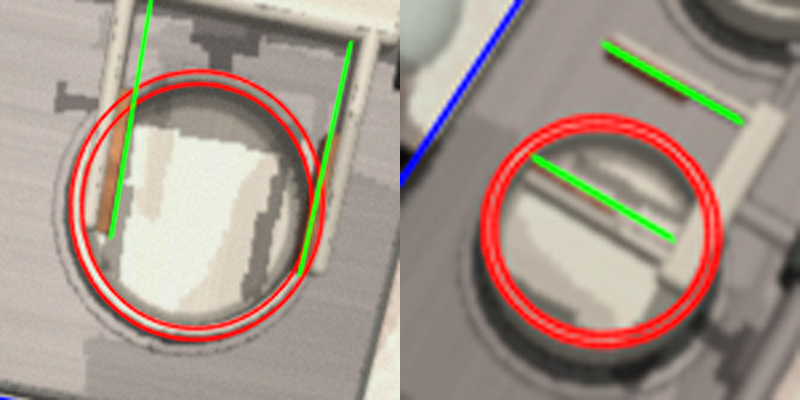

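```bash
python3 -c "
from plan import *
p=np.array([.53546,-.17489,.34534])
for f in('wristM','sceneM','topM'):print(f,'bulb c',proj(f,p+[0,0,-.117]),'mouth',proj(f,p+[0,0,.051]))
def cr(f,u,v,w=60):
  u,v=int(u),int(v);return cv2.resize(cv2.imread(f'pics/{f}.png')[v-w:v+w,u-w:u+w],(400,400),interpolation=cv2.INTER_CUBIC)
q=proj('sceneM',p+[0,0,-.07]);t=proj('topM',p+[0,0,-.07]);print(q,t)
cv2.imwrite('pics/c4.png',np.clip(np.hstack([cr('sceneM',*q),cr('topM',*t)])*1.5,0,255).astype('uint8'))
ex=np.array([np.cos(.068),-np.sin(.068)]);c=np.array([.635,-.182])
plan([(*(c-.105*ex),.284,.116),(*(c-.06*ex),.284,.116),(*c,.284,.116),(*c,.251,.116)])
"
```

```text
wristM bulb c (np.float64(311.3725037558509), np.float64(229.93261701133915)) mouth (np.float64(315.8995650801145), np.float64(371.71847364222015))
sceneM bulb c (np.float64(298.92909892220143), np.float64(299.58416479064414)) mouth (np.float64(296.1407012412821), np.float64(252.16882823341513))
topM bulb c (np.float64(412.0112386154086), np.float64(214.74093556220487)) mouth (np.float64(421.72379436188345), np.float64(195.23735210492066))
(np.float64(298.24608767597846), np.float64(287.9698931486751)) (np.float64(414.49159116278565), np.float64(209.76019061988484))
[-0.06, -0.01, 0.77] [0.01, 0.0, 0.0] 
[0.55, 0.1, -0.01] [-0.0, 0.0, 0.0] 
[0.74, 0.14, -0.0] [-0.0, 0.0, 0.0] 
[0.0, -0.0, 0.41] [-0.0, 0.0, 0.0]
```

View pics/c4.png

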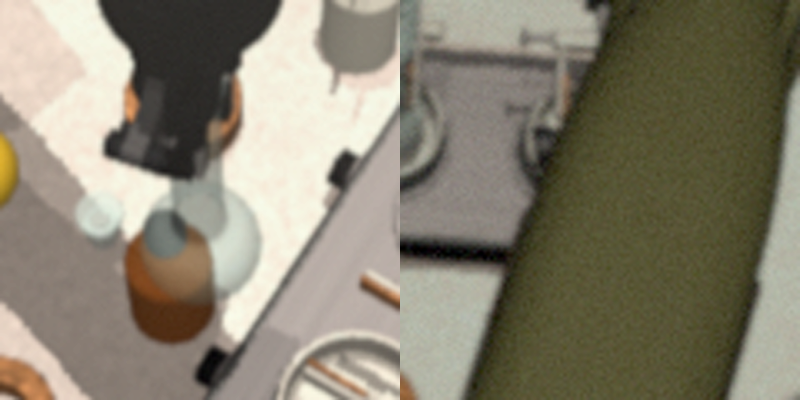

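Scene crop: the bulb hangs clear at about (299.5,301), against a prediction of (299,299.6), so the flask is upright in the grip. Next I descend in front of the cup, then enter along bank +x.

Request:
move_arm(
  increments=[
    [[-0.02,0,0.15],[0,0,0],15],
    [[-0.04,0,0.35],[0.002,0,0],15],
    [[-0.06,-0.01,0.55],[0.005,0,0],15],
    [[-0.06,-0.01,0.7],[0.005,0,0],15],
    [[-0.06,-0.01,0.77],[0.005,0,0],15],
  ],
)

```text
t: 8.93
tcp_pos: [0.5295, -0.1751, 0.2818]
eef_rot: [-0.0, 0.998, 0.058, -0.004]
ft_force: [-0.6, 0.5, -0.5]
finger_gap: 0.0255
```

Request:
move_arm(
  increments=[
    [[0,0,0],[0,0,0],15],
    [[0,0,0],[0,0,0],15],
    [[0,0,0],[0,0,0],15],
    [[0,0,0],[0,0,0],15],
    [[0,0,0],[0,0,0],15],
  ],
)

```text
t: 9.35
tcp_pos: [0.531, -0.1757, 0.2844]
eef_rot: [0.001, 0.998, 0.058, -0.002]
ft_force: [-0.3, 0.2, -1.1]
finger_gap: 0.0256
```

```bash
python3 -c "
from plan import *
for n in('wrist','scene'):snap(n,n+'N')
o=ctrl.get_obs();print(o['tcp_pos'],o['eef_rot'],o['ft_force'],o['joints'].round(3))
p=o['tcp_pos']
for f in('wristN','sceneN'):print(f,'bulb c',proj(f,p+[0,0,-.117]),'mouth',proj(f,p+[0,0,.051]),'bottom',proj(f,p+[0,0,-.149]),'cup',proj(f,(.635,-.182,.122)))
q=proj('sceneN',p+[.06,0,-.1]);u,v=int(q[0]),int(q[1]);print('crop0',u-60,v-60)
a=cv2.resize(cv2.imread('pics/sceneN.png')[v-60:v+60,u-60:u+60],(400,400),interpolation=cv2.INTER_CUBIC)
b=cv2.imread('pics/wristN.png')[0:400,140:540]
cv2.imwrite('pics/c5.png',np.clip(np.hstack([a,b])*1.4,0,255).astype('uint8'))
ex=np.array([np.cos(.068),-np.sin(.068)]);c=np.array([.635,-.182])
plan([(*(c-.055*ex),.284,.116),(*c,.284,.116),(*c,.251,.116)],3)
"
```

```text
[ 0.53084881 -0.17564757  0.28404491] [ 6.19308201e-04  9.98322107e-01  5.78705500e-02 -1.89357879e-03] [ 0.02760454 -0.19461284 -1.29707229] [-0.318  0.307  0.065  1.332 -0.003  2.708]
wristN bulb c (np.float64(311.97079062881664), np.float64(230.37193385285025)) mouth (np.float64(313.64787943845477), np.float64(371.7713539947166)) bottom (np.float64(311.855861483382), np.float64(220.6819791954316)) cup (np.float64(334.5657436413833), np.float64(92.33984671292299))
sceneN bulb c (np.float64(297.33743018761567), np.float64(312.4695182806605)) mouth (np.float64(294.445858010091), np.float64(270.6475718592108)) bottom (np.float64(297.78927306324283), np.float64(319.00469961982014)) cup (np.float64(345.2612188171833), np.float64(348.7638910156416))
crop0 266 263
[0.608, 0.104, -0.002] [0.001, 0.003, -0.0] 
[0.676, 0.125, 0.001] [-0.0, -0.0, -0.0] 
[-0.0, 0.001, 0.412] [-0.0, -0.0, -0.0]
```

View pics/c5.png

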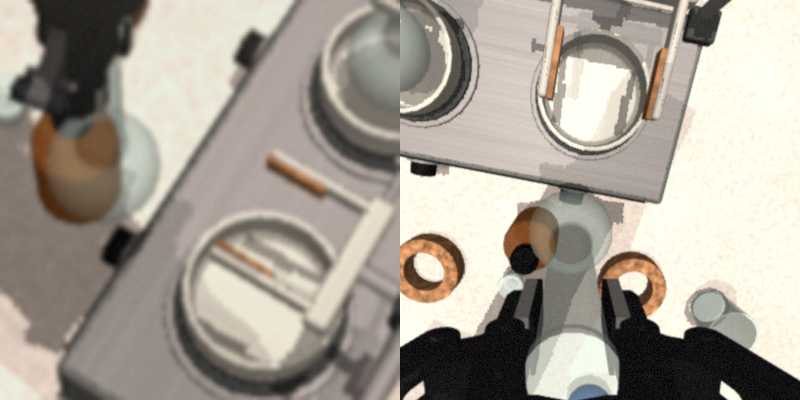

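Wrist view: the cup centre is at about (333.5,93), predicted (334.6,92.3). The bulb is at (313,231), predicted (312,230). Both agree, so I go in.

Request:
move_arm(
  increments=[
    [[0.1,0.018,0],[0,0,0],15],
    [[0.23,0.04,0],[0,0.001,0],15],
    [[0.38,0.065,0],[0,0.002,0],15],
    [[0.52,0.09,0],[0,0.003,0],15],
    [[0.61,0.104,0],[0,0.003,0],15],
  ],
)

```text
t: 9.87
tcp_pos: [0.5816, -0.1783, 0.2831]
eef_rot: [0.0, 0.998, 0.058, 0.0]
ft_force: [0.5, 0.6, -1.2]
finger_gap: 0.0254
```

```bash
python3 -c "
from plan import *
snap('wrist','wristP');snap('scene','sceneP')
o=ctrl.get_obs();print(o['tcp_pos'],o['eef_rot'],o['ft_force'])
p=o['tcp_pos'];ex=np.array([np.cos(.068),-np.sin(.068)]);c=np.array([.635,-.182])
plan([(*c,.284,.116),(*c,.251,.116)],3)
"
```

```text
[ 0.58132066 -0.17824162  0.28274171] [ 2.81874487e-04  9.98312575e-01  5.80682487e-02 -2.88679387e-05] [ 0.24916399  0.44750532 -1.62645091]
[0.661, 0.124, -0.016] [0.0, 0.0, 0.0] 
[0.0, 0.0, 0.413] [0.0, 0.0, 0.0]
```

Request:
move_arm(
  increments=[
    [[0.12,0.02,-0.01],[0,0,0],15],
    [[0.28,0.05,-0.01],[0,0,0],15],
    [[0.44,0.08,-0.01],[0,0,0],15],
    [[0.58,0.11,-0.01],[0,0,0],15],
    [[0.66,0.124,-0.01],[0,0,0],15],
  ],
)

```text
t: 10.38
tcp_pos: [0.6342, -0.182, 0.2838]
eef_rot: [0.0, 0.998, 0.058, -0.0]
ft_force: [0.1, -0.1, -1.3]
finger_gap: 0.0252
```

Request:
move_arm(
  increments=[
    [[0,0,0],[0,0,0],15],
    [[0,0,0],[0,0,0],15],
    [[0,0,0],[0,0,0],15],
    [[0,0,0],[0,0,0],15],
    [[0,0,0],[0,0,0],15],
  ],
)

```text
t: 10.8
tcp_pos: [0.633, -0.1819, 0.2844]
eef_rot: [0.0, 0.998, 0.058, -0.0]
ft_force: [0.1, 0.4, -0.8]
finger_gap: 0.0254
```

```bash
python3 -c "
from plan import *
snap('wrist','wristQ');snap('scene','sceneQ')
o=ctrl.get_obs();print(o['tcp_pos'],o['eef_rot'],o['ft_force'])
p=o['tcp_pos'];c=np.array([.635,-.182])
for f in('wristQ','sceneQ'):print(f,'bulb c',proj(f,p+[0,0,-.117]),'neck@jaws',proj(f,[p[0],p[1],.224]),'cup',proj(f,(.635,-.182,.122)))
q=proj('sceneQ',(*c,.16));u,v=int(q[0]),int(q[1]);print('crop0',u-50,v-50)
a=cv2.resize(cv2.imread('pics/sceneQ.png')[v-50:v+50,u-50:u+50],(400,400),interpolation=cv2.INTER_CUBIC)
b=cv2.imread('pics/wristQ.png')[0:400,140:540]
cv2.imwrite('pics/c6.png',np.clip(np.hstack([a,b])*1.4,0,255).astype('uint8'))
plan([(*c,.251,.116)],3)
"
```

```text
[ 0.63314617 -0.18196568  0.28439225] [ 3.31142571e-04  9.98331470e-01  5.77422060e-02 -6.41653034e-05] [-0.33964041 -0.3117531  -0.30916368]
wristQ bulb c (np.float64(312.26356559309374), np.float64(230.4752016277269)) neck@jaws (np.float64(312.56053126117246), np.float64(254.19405296568266)) cup (np.float64(312.38075422488026), np.float64(215.38032375220314))
sceneQ bulb c (np.float64(345.7306638511475), np.float64(340.02725048658453)) neck@jaws (np.float64(347.59103046598955), np.float64(328.64844234282464)) cup (np.float64(345.2612188171833), np.float64(348.7638910156416))
crop0 296 291
[0.023, 0.003, 0.417] [0.0, 0.0, -0.0]
```

View pics/c6.png

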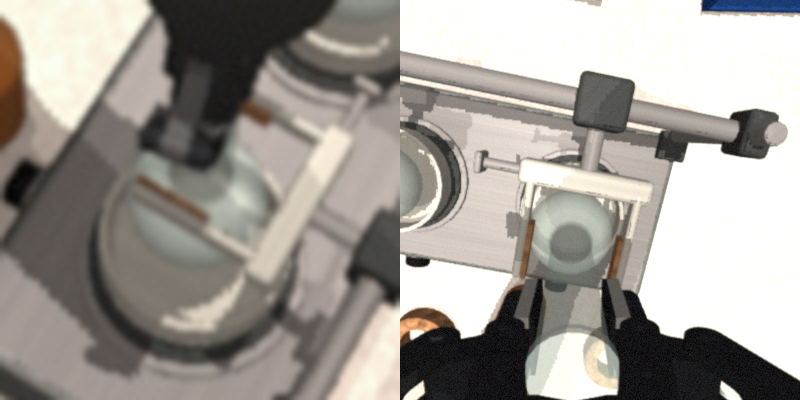

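Wrist crop: the neck and bulb are midway between the pads (533 and 612 in the crop, bulb 573) and centred over the cup. In the scene crop the bulb is over the cup and under the jaws. Lowering 33 mm.

Request:
move_arm(
  increments=[
    [[0.01,0,0.05],[0,0,0],15],
    [[0.02,0,0.14],[0,0,0],15],
    [[0.023,0.003,0.26],[0,0,0],15],
    [[0.023,0.003,0.36],[0,0,0],15],
    [[0.023,0.003,0.417],[0,0,0],15],
  ],
)

```text
t: 11.32
tcp_pos: [0.6345, -0.1817, 0.2484]
eef_rot: [-0.0, 0.998, 0.058, -0.002]
ft_force: [-0.9, -0.5, -1.3]
finger_gap: 0.0258
```

Request:
move_arm(
  increments=[
    [[0,0,0],[0,0,0],15],
    [[0,0,0],[0,0,0],15],
    [[0,0,0],[0,0,0],15],
    [[0,0,0],[0,0,0],15],
    [[0,0,0],[0,0,0],15],
  ],
)

```text
t: 11.73
tcp_pos: [0.6357, -0.1821, 0.2513]
eef_rot: [0.0, 0.998, 0.058, 0.0]
ft_force: [-0.3, 0.3, -1.1]
finger_gap: 0.0254
```

```bash
python3 -c "
from plan import *
snap('wrist','wristR');snap('scene','sceneR')
o=ctrl.get_obs();print(o['tcp_pos'],o['eef_rot'],o['ft_force'],o['finger_gap'])
p=o['tcp_pos'];c=np.array([.635,-.182])
for f in('wristR','sceneR'):print(f,'bulb c',proj(f,p+[0,0,-.117]),'mouth',proj(f,p+[0,0,.051]),'cup',proj(f,(.635,-.182,.122)))
im=cv2.imread('pics/wristR.png');sc=cv2.imread('pics/sceneR.png')
for f,m in(('wristR',im),('sceneR',sc)):
  P=np.array([proj(f,[c[0]+.042*np.cos(t),c[1]+.042*np.sin(t),.122]) for t in np.linspace(0,6.28,60)])
  cv2.polylines(m,[np.round(P*8).astype(int).reshape(-1,1,2)],True,(0,0,255),1,cv2.LINE_AA,3)
a=cv2.resize(sc[291:391,296:396],(400,400),interpolation=cv2.INTER_CUBIC)
b=cv2.resize(im[100:320,200:420],(400,400),interpolation=cv2.INTER_CUBIC)
cv2.imwrite('pics/c7.png',np.clip(np.hstack([a,b])*1.4,0,255).astype('uint8'))
plan([(*c,.251,.116)],3)
"
```

```text
[ 0.63560412 -0.18205983  0.25115425] [4.32276557e-04 9.98325159e-01 5.78500409e-02 2.52108555e-04] [-0.44859803  0.44766843 -0.96662061] 0.025711022560407852
wristR bulb c (np.float64(312.07827029326734), np.float64(230.95932169555266)) mouth (np.float64(313.7665788382318), np.float64(371.44497905074263)) cup (np.float64(311.8688388840095), np.float64(227.78953376373724))
sceneR bulb c (np.float64(345.9023599510058), np.float64(346.79459920869135)) mouth (np.float64(351.93070751721893), np.float64(311.35751654604485)) cup (np.float64(345.2612188171833), np.float64(348.7638910156416))
[-0.007, -0.002, 0.002] [0.001, -0.0, -0.0]
```

View pics/c7.png

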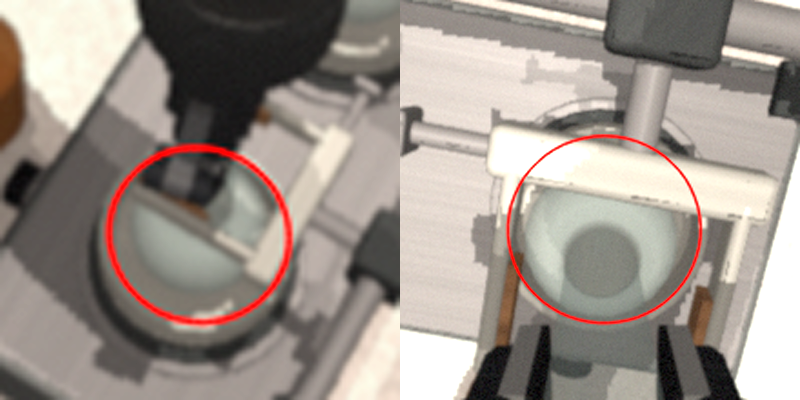

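The last look agrees: the bulb sits inside the projected rim within about 1 mm, and the fingers are clear above the jaws. Handing in.

```bash
python3 -c "
from h import *
o=ctrl.get_obs();print(o['t'],o['tcp_pos'],o['ft_force'],o['finger_gap']);print(ctrl.job_done())"
```

```text
11.8333 [ 0.63560412 -0.18205983  0.25115425] [-0.44859803  0.44766843 -0.96662061] 0.025711022560407852
the job is handed in; nothing more can be done
None
```

The flask is held upright in the empty heating cup, with its neck between the open clamp's jaws, ready for you to close the clamp. I handed the job in at 11.8 s, still gripping the flask. No verdict came back.

**What I did:** I gripped the clear long-necked flask high on its neck and lifted it over the bottles. I brought it in from the front with the bulb under the jaws and over the cup rim, then lowered it 33 mm.

**Last checks:**
- **Centring:** the bulb is about 1 mm from the cup's centre. Just before the final lowering, the neck was midway between the jaws.
- **Air under the bulb:** about 9 to 10.5 mm. I worked this out from the gripper height and the measured mouth height at pick-up; I did not see the gap directly.
- **Tilt and contact:** the gripper is tilted less than 0.1°. The wrist force was about 1 N, roughly the flask's own weight, so there is no sign it is touching the cup or clamp. The finger opening was 25.7 mm.

**What disagreed:**
- **Early move:** a first move before the pick-up took the last joint close to its range limit and tilted the empty gripper by about 6°. I corrected it before approaching the flask.
- **Cup position:** the first estimates from the two fixed cameras differed by up to 7 mm. I settled it with the wrist camera.

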